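# Wedge up the rocking slide dryer

## Task

The slide dryer rocks because its front left foot is too short and hangs clear of the bench. Find by feel which of the three levelling wedges fits that gap (its nose slips in under the foot and it bites before its grip reaches the case) and leave it there flat on the bench, pushed in until it carries the foot firmly but the dryer still stands level. Do not shove the dryer or knock the rack, bottle or dish beside it, and leave the other two wedges lying on the bench clear of it.

Things in the scene. Friction and masses are not known exactly. Their poses are not given: they have to be found in the camera images.
- dryer: white slide dryer, 4.6 kg, loose. Origin: on the bench below the case's centre; x to its back, y to its left, z up. Case x -70 to 70 mm, y -108 to 108, 30 to 118 mm above the bench; on it a metal deck 118 to 130 mm high, x -103 to 70, y -141 to 141; black lid with knob up to 172. Rests level on 3 feet, 22 mm pads at x, y = (-48, -86), (48, -86), (48, 86). Heavier at rear right. A push of 20 N can slide it
- foot_spot (a point): point on the underside of the case, 30 mm above the bench, straight above the centre of the short front left foot (dryer x -48, y +86 mm); axes as the dryer's. That foot is a 22 mm pad (11 mm to each side) whose underside hangs 5 to 16 mm above the bench, each time differently; the gap is reported nowhere. The foot is locked, it gives neither up nor down
- wedge_thin: blue plastic wedge, 130 x 32 mm, 0.1 kg. Origin: centre of its underside; thin nose at x = +65 mm, tail at -65. Blunt nose 4 mm thick, rising evenly (5 mm in 67) to 9 mm at x = -2, then flat. On the tail a finger grip, 32 mm wide (y), 34 long (x -64 to -30, centre -47), its top 34 mm above the underside
- wedge_middle: yellow wedge, shape and axes as the blue one, but 7.5 mm thick at the nose and 12.5 mm from x = -2 mm to the tail; the same grip, top also at 34 mm
- wedge_thick: red wedge, shape and axes as the blue one, but 11 mm thick at the nose and 16 mm from x = -2 mm to the tail; the same grip, top also at 34 mm
- staining_rack: wire staining rack with slides and a tall bail, 71 x 95 x 106 mm, bystander at the dryer's left; origin at the centre of its underside
- stain_dropper: small clear dropper bottle with a black top, 33 mm in diameter, 94 mm high, bystander at the front right; origin at the centre of its underside
- dish: clear petri dish, 61 mm in diameter, 15 mm high, bystander at the front right; origin at the centre of its underside
- deck_edge (a point): point on the lower front edge of the overhanging deck, 118 mm above the bench, straight in front of the short foot; axes as the dryer's. The deck juts out 33 mm beyond the case at the front and at both sides, the case's front face lies 22 mm in front of the foot's centre: a hand that pushes a wedge in must lean back below the deck
Mind the look-alikes: they are no part of the job. Several things look just like the wedge_thick: the one meant starts farthest from the robot's base.

How it is judged:
By the outcome, as a careful person would: the job done as asked, in the order asked, and still so for the second after the job is handed in, with the robot touching nothing.
It also fails if it takes over 72 s, if anything falls off the work surface, if the arm or the gripper's body presses on something with over 40 N, if the wrist force passes 120 N, or if a joint passes its speed limit or range.

## Robot

A 6-joint arm with a two-finger parallel gripper is mounted at the origin on a cart in front of the work surface, level with it; the furniture and walls round the work are solid. World frame = base frame: x ahead of the robot, y to its left, z up, the work surface at z = 0. Lengths are in mm, angles in rad, forces in N, time in s.
With the tool pointing down it reaches from about 225 to 875 mm from the base axis. Payload 3.4 kg.
Tool frame: the origin (TCP) lies at the very end of the fingers, on their centre line; the grasp point (between the pads) lies grip_point_offset behind it (grip_point_offset is the distance from the TCP to the grasp point, in mm); z points along the fingers, y is the line along which they close (so a half turn about z gives the same grasp; the last joint's range is limited). The gripper opens to 85 mm and grips with 20 to 120 N. Pads are 22 mm wide; open, the fingers measure 114 mm over their backs; the gripper's body (76 mm by 85 mm) begins 54 mm behind the grasp point. The pads swing forward as they close: fully open they stand 13 mm farther back than shut.
Start: joints at [-1.301, 0.276, 1.505, -0, 1.361, -0.121], TCP at [219.036, -531.682, 231.328] pointing down, gripper open.
Joint ranges: [-2.89, 2.89], [-0.75, 2.08], [0.22, 2.7], [-1.18, 4.32], [0.11, 2.71], [-2.7, 2.7]. Speed limits (rad/s): [2.57, 2.57, 3.14, 3.14, 3.14, 3.14].

## Interface

Orientations are given as a unit quaternion [w, x, y, z].
In Python, from station import * gives the robot as it stands.
- The arm moves only by the tool move_arm, never from a script. Its argument "steps" is a list of rows, each a list of 4 numbers: the shift along the world's x, y, z in cm, then the turn about the world's z in rad. In form: [[x, y, z, yaw], ...]. A call has 1 to 10 rows; each row is the pose to reach, as a shift and turn from the pose commanded when the call began; what a row does not reach only later rows make up. A row lasts 1/10 s, in which the tool goes at most 50 mm and 8.59 degrees, less where a joint would pass 70% of its speed; a pose out of reach is approached as far as the arm can. A call with a gripper value outside its range is refused whole. "gripper" is the opening, from -1 (shut) to 1 (fully open), set as the call begins (left out, the last holds). The fingers move at their own pace and stop on an object; "grip_force" is the grip in N (left out, the last holds). Time passes only in rows, so rows that repeat a pose let the fingers close. It gives the time, the measured TCP pose, the force, the opening and the grip force at its end, in the units of the state.
- get_obs(): the state, without advancing time (a new reading comes with each control period).
- read_camera(name): name is "scene" or "top"; returns the picture (384x512x3 uint8, red, green, blue); there is no depth.
- camera_model(name): a dict with "fx", "fy", "cx", "cy" (pixels), "k1" (the pictures are not rectified: a ray, as slopes to the right and down, at radius r is drawn at 1 + k1 r^2 times it, then the intrinsics apply), "R" (3x3) and "t" (3): a world point X has camera coordinates R X + t. Camera axes: x right, y down, z forward; pixel columns grow to the right and rows downward; lengths in mm; the calibration is good to about 2 mm. A picture is of the moment at which its call begins. camera_model takes no time and is no camera call.
- sign_off(): hands the job in; it is judged then, once.
Trained networks look in the newest picture that a camera, given by its name, has taken for a name from the list of things; names that differ only in an ending like _2 or _b are one class to them, and where a whole thing is asked for, a point or a joint stands for the part that bears it (a point fixed in the world has none). Each returns a list of dicts, best first, with "confidence" (0 to 1); they miss things now and then, are a little off and sometimes report something else, mostly with a low value. They report only what shows in the picture. A call takes as long as a camera call. They do not tell look-alikes from the thing itself.
- recognise(target, camera): "xyz" ([x, y, z] in mm, in world coordinates, good to about 4 mm: the middle of the surface that is visible of it).
- outline_of(target, camera): "mask" (384x512 bool, what is visible of it).
- landmark_of(target, camera): "xyz" ([x, y, z] in mm, in world coordinates, good to about 4 mm: a listed point, or the origin of a listed thing).
The state is a dict: "clock": time; "joint_pos": joint angles; "qd": joint speeds; "joint_torque": joint torques, N m; "tool_pos": TCP position; "tool_rot": TCP orientation; "force": force on the tool from outside, world axes, zero at the start; "ft_torque": the same for the moment, N m; "width": finger opening in mm; "grasp_force": force on a finger pad.
Only numpy, scipy, OpenCV 4.12 (cv2) and the standard library are available. Lean on these libraries where they do the work, as an engineer would, in place of code of your own. Each camera call takes 0.05 s, during which the arm holds its last target. There are 200 camera calls.

## Working session

There is one attempt and no reset: what is moved stays moved. The work goes in short steps, Python scripts to look and compute and a tool call to move; the robot and the scene stay as the last step left them, time stands still between calls to the robot, and variables do not carry over. Pictures are saved under pics/ and viewed, at most 10 in all, crops included, and the job is handed in when it is done.

Besides the shell and the picture viewer there is one more tool, called after "Call:" by a JSON object that holds its "name" and its "arguments". move_arm: Moves the arm, as the interface text tells. Its arguments: {"type":"object","properties":{"steps":{"type":"array"},"gripper":{"type":"number"},"grip_force":{"type":"number"}},"required":["steps"]}

```bash
ls; mkdir -p pics
python3 - <<'E'
from station import *
import cv2,numpy as np
for c in("scene","top"):
    im=read_camera(c); cv2.imwrite(f"pics/{c}0.png",cv2.cvtColor(im,cv2.COLOR_RGB2BGR))
    m=camera_model(c); print(c,m['fx'],m['cx'],m['cy'],m['k1'],(-np.array(m['R']).T@np.array(m['t'])).round(), np.array(m['R']).round(2).tolist())
    for t in("dryer","foot_spot","deck_edge","wedge_thin","wedge_middle","wedge_thick","staining_rack","stain_dropper","dish"):
        print(t,[(np.round(d['xyz']).tolist(),round(d['confidence'],2)) for d in landmark_of(t,c)])
o=get_obs();print(o['clock'],o['tool_rot'],o['width'],o['force'])
try: print(grip_point_offset)
except Exception as e: print(e)
import station; print(dir(station))
E
```

```text
pics
scene 459.8861449395114 259.2645662698216 189.66029483987762 0.015353431939026985 [ 962. -911. 1109.] [[0.93, 0.37, -0.0], [0.26, -0.67, -0.7], [-0.26, 0.65, -0.72]]
dryer [([720.0, -94.0, -2.0], 0.65)]
foot_spot []
deck_edge [([613.0, -8.0, 116.0], 0.9)]
wedge_thin []
wedge_middle [([543.0, 355.0, -3.0], 0.77)]
wedge_thick [([388.0, 73.0, -1.0], 0.83), ([525.0, 179.0, -1.0], 0.58)]
staining_rack [([774.0, 190.0, -1.0], 0.95), ([544.0, 270.0, -2.0], 0.62)]
stain_dropper [([519.0, -253.0, -2.0], 0.62)]
dish [([424.0, -295.0, 0.0], 0.75)]
top 361.8270009427051 258.7059040535264 195.29963636593567 -0.06795290111276818 [ 494.   48. 1119.] [[-0.02, -1.0, 0.02], [-1.0, 0.01, -0.08], [0.08, -0.02, -1.0]]
dryer [([723.0, -92.0, 1.0], 0.8)]
foot_spot [([773.0, 194.0, 2.0], 0.51)]
deck_edge [([613.0, -8.0, 116.0], 0.92)]
wedge_thin [([546.0, 269.0, -3.0], 0.91)]
wedge_middle [([549.0, 352.0, 2.0], 0.56)]
wedge_thick [([525.0, 180.0, 1.0], 0.89), ([384.0, 75.0, -2.0], 0.83)]
staining_rack [([772.0, 193.0, 3.0], 0.7), ([525.0, 180.0, 2.0], 0.7), ([550.0, 356.0, 1.0], 0.41)]
stain_dropper [([519.0, -254.0, -1.0], 0.41)]
dish [([423.0, -290.0, 1.0], 0.7)]
1.0 [ 4.22274986e-05  9.80968479e-01  1.94167047e-01 -5.88244472e-07] 85.35803260336014 [-0.51755434  0.46606701 -0.17864942]
18.700000000000003
['IKError', '__builtins__', '__cached__', '__doc__', '__file__', '__loader__', '__name__', '__package__', '__spec__', 'camera_model', 'get_obs', 'grip_point_offset', 'landmark_of', 'outline_of', 'read_camera', 'recognise', 'sign_off']
```

View pics/scene0.png

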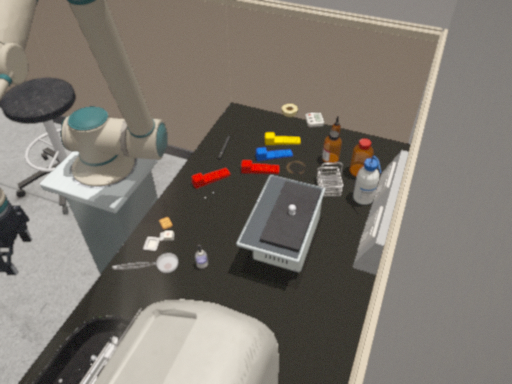

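View pics/top0.png

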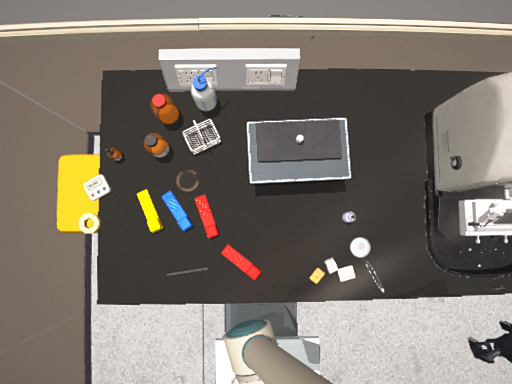

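Two red wedges show. One is at top px (206,216), world ~(525,180), 555 mm from the base. The other is at px (240,261), world ~(385,75), 392 mm away. The first is farthest from the base, so it is the one meant. Next I fit poses by silhouette in both views and confirm with a crop.

```bash
cat > h.py <<'E'
from station import *
import cv2,numpy as np
from scipy.optimize import minimize
CAM={c:camera_model(c) for c in("scene","top")}
def proj(P,c):
    m=CAM[c];q=np.asarray(P)@np.array(m['R']).T+np.array(m['t']);s=q[:,:2]/q[:,2:]
    s=s*(1+m['k1']*(s**2).sum(1,keepdims=True));return s*[m['fx'],m['fy']]+[m['cx'],m['cy']]
def box(x0,x1,y0,y1,z0,z1): return np.array([[x,y,z] for x in(x0,x1) for y in(y0,y1) for z in(z0,z1)],float)
def wedge(n): 
    return [box(-65,-2,-16,16,0,n+5),np.array([[x,y,z] for y in(-16,16) for x,z in((-2,0),(-2,n+5),(65,0),(65,n))],float),box(-64,-30,-16,16,0,34)]
DRY=[box(-70,70,-108,108,30,118),box(-103,70,-141,141,118,130)]
def place(P,p):
    c,s=np.cos(p[2]),np.sin(p[2]);return np.c_[P[:,0]*c-P[:,1]*s+p[0],P[:,0]*s+P[:,1]*c+p[1],P[:,2]]
S=4
def render(parts,p,c,org,sz):
    im=np.zeros((sz[1]*S,sz[0]*S),np.uint8)
    for P in parts:
        h=cv2.convexHull(((proj(place(P,p),c)-org+.5)*S*16).astype(np.float32)).astype(np.int32)
        cv2.fillConvexPoly(im,h,1,shift=4)
    return cv2.resize(im.astype(np.float32),sz,interpolation=cv2.INTER_AREA)
def fit(parts,p0,masks):
    items=[]
    for c,m in masks.items():
        ys,xs=np.nonzero(m);o=np.array([xs.min()-12,ys.min()-12]).clip(0);e=np.array([xs.max()+13,ys.max()+13])
        items.append((c,o,tuple(int(v) for v in e-o),m[o[1]:e[1],o[0]:e[0]].astype(np.float32)))
    f=lambda p:sum(np.abs((lambda r:r-np.pad(m,((0,r.shape[0]-m.shape[0]),(0,r.shape[1]-m.shape[1]))))(render(parts,p,c,o,z))).sum()/m.sum() for c,o,z,m in items)
    best=None
    for k in range(2):
        s=np.array([[0,0,0],[10,0,0],[0,10,0],[0,0,.12]])+(p0 if best is None else best.x)
        best=minimize(f,s[0],method='Nelder-Mead',options=dict(initial_simplex=s,xatol=.05,fatol=1e-5))
    return best.x,best.fun/len(items)
def colour(im,col,near,c):
    h,s,v=cv2.split(cv2.cvtColor(im,cv2.COLOR_RGB2HSV))
    hh={'red':(h<8)|(h>172),'yellow':(h>20)&(h<35),'blue':(h>98)&(h<122)}[col]
    m=(hh&(s>120)&(v>60)).astype(np.uint8);n,l,st,ce=cv2.connectedComponentsWithStats(m)
    u=proj(np.array([[near[0],near[1],8.]]),c)[0]
    k=min((i for i in range(1,n) if st[i,4]>60),key=lambda i:np.hypot(*(ce[i]-u)));return l==k
W={'thin':('blue',4),'middle':('yellow',7.5),'thick':('red',11)}
def look(name,near,yaw=(0.,),cams=("scene","top")):
    ms={c:colour(read_camera(c),W[name][0],near,c) for c in cams}
    return min((fit(wedge(W[name][1]),np.array([*near,y]),ms) for y in yaw),key=lambda r:r[1])
E
python3 - <<'E'
from h import *
for n,q in(('thin',(546,269)),('middle',(547,354)),('thick',(525,180)),('thick',(386,74))):
    for cams in(("scene","top"),("top",),("scene",)):
        p,e=look(n,q,(.4,3.5) if len(cams)>1 else (p[2],),cams); print(n,cams,p.round(3),round(e,3))
ms={}
for c in("scene","top"):
    d=outline_of("dryer",c); 
    if d: ms[c]=np.array(d[0]['mask'])
for k in [list(ms)]+[[c] for c in ms]:
    p,e=fit(DRY,np.array([722,-93,0.]),{c:ms[c] for c in k}); print(k,p.round(3),round(e,3))
im=cv2.cvtColor(read_camera("top"),cv2.COLOR_RGB2BGR)[100:300,100:366]
im=cv2.resize(im,None,fx=3,fy=3,interpolation=cv2.INTER_CUBIC)
cv2.imwrite("pics/crop1.png",im)
E
```

```text
thin ('scene', 'top') [543.793 273.259   0.592] 0.127
thin ('top',) [545.615 273.817   0.588] 0.124
thin ('scene',) [542.206 272.512   0.611] 0.098
middle ('scene', 'top') [5.4554e+02 3.5721e+02 4.1300e-01] 0.143
middle ('top',) [5.46263e+02 3.57612e+02 4.12000e-01] 0.07
middle ('scene',) [5.45290e+02 3.56298e+02 4.67000e-01] 0.2
thick ('scene', 'top') [5.25714e+02 1.81381e+02 3.42000e-01] 0.139
thick ('top',) [5.27209e+02 1.82391e+02 3.45000e-01] 0.137
thick ('scene',) [5.25078e+02 1.82037e+02 3.76000e-01] 0.129
thick ('scene', 'top') [385.562  77.773   0.888] 0.132
thick ('top',) [387.381  78.656   0.884] 0.112
thick ('scene',) [384.216  77.105   0.899] 0.141
['scene', 'top'] [ 7.20324e+02 -8.85430e+01  4.30000e-02] 0.028
['scene'] [ 7.19239e+02 -8.97480e+01  4.40000e-02] 0.028
['top'] [ 7.20957e+02 -8.79850e+01  3.90000e-02] 0.021
```

View pics/crop1.png

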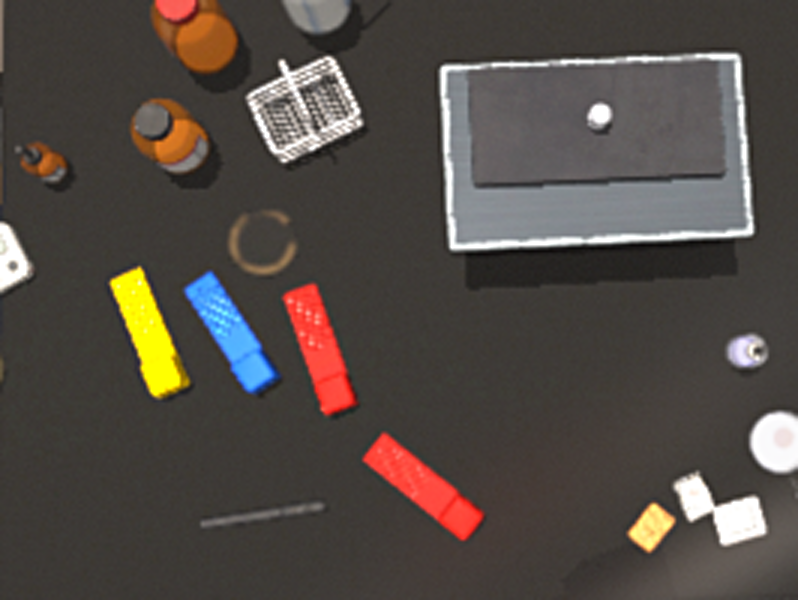

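The crop shows red wedges at crop (320,348) = top px (207,216), the far one, which is meant, and crop (423,487) = px (241,262), the look-alike. All grips face the robot. The dryer is at (721,-90), yaw 0.042, so the foot is near (669,-7). I start with the middle wedge, because its result decides between all three.

Call:
{"name": "move_arm", "arguments": {"steps": [[27.9,86.6,0,0.03],[27.9,86.6,0,0.03],[27.9,86.6,0,0.03],[27.9,86.6,0,0.03],[27.9,86.6,0,0.03],[27.9,86.6,0,0.03],[27.9,86.6,0,0.03],[27.9,86.6,0,0.03],[27.9,86.6,0,0.03],[27.9,86.6,0,0.03]], "gripper": 1, "grip_force": 40}}

```text
clock: 2.95
tool_pos: [372.6, -53.9, 231.8]
tool_rot: [0.0, 0.978, 0.209, 0.001]
force: [1.0, -0.8, 0.3]
width: 85.6
grasp_force: 0.0
```

Call:
{"name": "move_arm", "arguments": {"steps": [[12.5,38.8,0,0],[12.5,38.8,0,0],[12.5,38.8,0,0],[12.5,38.8,0,0],[12.5,38.8,0,0],[12.5,38.8,-2,0],[12.5,38.8,-7,0],[12.5,38.8,-12,0],[12.5,38.8,-17,0],[12.5,38.8,-17,0]]}}

```text
clock: 3.95
tool_pos: [497.4, 332.5, 64.0]
tool_rot: [-0.0, 0.978, 0.209, 0.001]
force: [0.6, -0.0, -0.1]
width: 85.7
grasp_force: 0.0
```

Call:
{"name": "move_arm", "arguments": {"steps": [[0,0.2,-3,0],[0,0.2,-5.7,0],[0,0.2,-5.7,0],[0,0.2,-5.7,0]]}}

```text
clock: 4.35
tool_pos: [497.1, 332.9, 8.4]
tool_rot: [0.0, 0.978, 0.209, -0.0]
force: [0.2, -0.3, 0.7]
width: 85.2
grasp_force: 0.0
```

Call:
{"name": "move_arm", "arguments": {"steps": [[0,0,0,0],[0,0,0,0],[0,0,0,0],[0,0,0,0],[0,0,0,0],[0,0,0,0],[0,0,0,0],[0,0,0,0]], "gripper": -1}}

```text
clock: 5.15
tool_pos: [497.6, 333.2, 9.6]
tool_rot: [-0.0, 0.978, 0.209, 0.001]
force: [-0.6, -1.0, 6.5]
width: 31.0
grasp_force: 41.1
```

Call:
{"name": "move_arm", "arguments": {"steps": [[0,0,3,0],[0,0,6,0],[0.2,-4,6,-0.05],[0.4,-9,6,-0.12],[0.7,-14,6,-0.2],[1.0,-19,6,-0.28],[1.3,-24,6,-0.35],[1.5,-29,6,-0.38],[1.8,-34,6,-0.38],[1.8,-34.6,6,-0.38]]}}

```text
clock: 6.15
tool_pos: [515.5, -18.3, 68.4]
tool_rot: [0.001, 1.0, 0.018, 0.001]
force: [0.7, 0.9, -0.9]
width: 31.5
grasp_force: 40.4
```

Run:
```python
from h import *
o=get_obs();print(o['clock'],o['tool_pos'],o['force'],o['width'],2*np.arctan2(o['tool_rot'][2],o['tool_rot'][1]))
im=cv2.cvtColor(read_camera("scene"),cv2.COLOR_RGB2BGR)[120:290,170:390]
cv2.imwrite("pics/s2.png",cv2.resize(im,None,fx=3,fy=3,interpolation=cv2.INTER_CUBIC))
```

```text
6.15 [515.54588488 -18.30208786  68.44566836] [ 0.74340727  0.90724752 -0.85528106] 31.54539877171744 0.03561623594674167
```

View pics/s2.png

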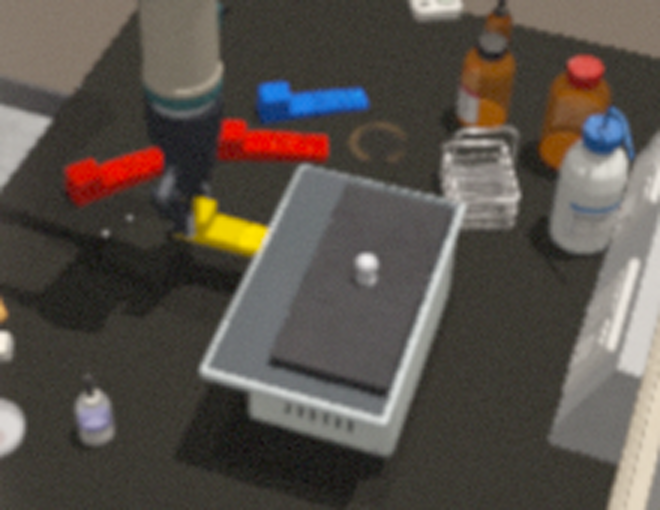

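The yellow wedge is in the grip, with its nose (crop ~(265,240)) just ahead of the dryer's front-left corner. I lower it to the bench.

Call:
{"name": "move_arm", "arguments": {"steps": [[0,0,0,0],[0,0,-3,0],[0,0,-5,0],[0,0,-5.8,0],[0,0,-5.8,0],[0,0,-5.8,0]]}}

```text
clock: 6.8
tool_pos: [515.2, -11.8, 10.5]
tool_rot: [-0.0, 1.0, 0.021, 0.0]
force: [0.0, -0.5, -1.4]
width: 31.4
grasp_force: 41.3
```

Call:
{"name": "move_arm", "arguments": {"steps": [[0,-0.1,-0.1,0],[0.5,-0.1,-0.15,0],[1.0,-0.1,-0.15,0],[1.5,-0.1,-0.15,0],[2.0,0,-0.15,0],[2.0,0,-0.15,0]]}}

```text
clock: 7.4
tool_pos: [536.6, -13.2, 9.0]
tool_rot: [0.0, 1.0, 0.02, 0.001]
force: [1.7, -0.4, 1.1]
width: 31.3
grasp_force: 41.5
```

Call:
{"name": "move_arm", "arguments": {"steps": [[0.2,0,0,0],[0.4,0,0,0],[0.4,0,0,0]]}}

```text
clock: 7.7
tool_pos: [538.2, -13.1, 9.0]
tool_rot: [-0.0, 1.0, 0.02, -0.001]
force: [-2.0, -0.3, 5.2]
width: 31.0
grasp_force: 41.9
```

Call:
{"name": "move_arm", "arguments": {"steps": [[0.2,0,0,0],[0.4,0,0,0],[0.4,0,0,0]]}}

```text
clock: 8.0
tool_pos: [542.4, -13.1, 9.0]
tool_rot: [-0.0, 1.0, 0.02, -0.001]
force: [-2.3, 0.4, 4.8]
width: 31.4
grasp_force: 42.0
```

Call:
{"name": "move_arm", "arguments": {"steps": [[0.2,0,0,0],[0.4,0,0,0],[0.4,0,0,0]]}}

```text
clock: 8.3
tool_pos: [546.4, -13.1, 9.0]
tool_rot: [-0.0, 1.0, 0.02, -0.001]
force: [-2.7, 1.0, 4.7]
width: 31.3
grasp_force: 42.0
```

Call:
{"name": "move_arm", "arguments": {"steps": [[0.2,0,0,0],[0.4,0,0,0],[0.4,0,0,0]]}}

```text
clock: 8.6
tool_pos: [550.4, -13.0, 9.0]
tool_rot: [-0.0, 1.0, 0.02, -0.0]
force: [-2.0, -0.3, 5.6]
width: 31.4
grasp_force: 42.0
```

Call:
{"name": "move_arm", "arguments": {"steps": [[0.2,0,0,0],[0.4,0,0,0],[0.4,0,0,0]]}}

```text
clock: 8.9
tool_pos: [554.4, -13.1, 9.0]
tool_rot: [-0.0, 1.0, 0.02, -0.0]
force: [-3.1, 0.0, 4.6]
width: 31.3
grasp_force: 42.0
```

Call:
{"name": "move_arm", "arguments": {"steps": [[0.2,0,0,0],[0.4,0,0,0],[0.4,0,0,0]]}}

```text
clock: 9.2
tool_pos: [558.4, -13.1, 9.0]
tool_rot: [-0.0, 1.0, 0.02, -0.0]
force: [-3.4, -0.2, 5.2]
width: 31.2
grasp_force: 42.0
```

Call:
{"name": "move_arm", "arguments": {"steps": [[0.2,0,0,0],[0.4,0,0,0],[0.4,0,0,0]]}}

```text
clock: 9.5
tool_pos: [562.4, -13.1, 9.0]
tool_rot: [-0.0, 1.0, 0.02, -0.0]
force: [-2.6, 0.2, 4.5]
width: 31.6
grasp_force: 42.0
```

Call:
{"name": "move_arm", "arguments": {"steps": [[0.2,0,0,0],[0.4,0,0,0],[0.4,0,0,0]]}}

```text
clock: 9.8
tool_pos: [566.5, -13.1, 9.0]
tool_rot: [-0.0, 1.0, 0.02, -0.0]
force: [-2.5, -0.1, 5.6]
width: 31.3
grasp_force: 42.0
```

No bite so far; the nose is about 26 mm past the foot's edge. From here the gripper's body would meet the deck, so I release, turn the hand a quarter and push the tail with a finger's outer side.

Call:
{"name": "move_arm", "arguments": {"steps": [[0,0,0,0],[0,0,0,0],[0,0,0,0],[0,0,0,0],[0,0,0,0],[0,0,2,0],[0,0,5,0],[-4,0,5,0.1],[-8,0,5,0.25],[-8,0,5,0.4]], "gripper": 1}}

```text
clock: 10.8
tool_pos: [479.1, -12.0, 58.0]
tool_rot: [-0.002, 0.975, 0.222, -0.004]
force: [0.1, -0.4, -0.4]
width: 85.7
grasp_force: 0.0
```

Call:
{"name": "move_arm", "arguments": {"steps": [[0,0,0,0.15],[0,0,0,0.3],[0,0,0,0.45],[0,0,0,0.6],[0,0,0,0.75],[0,0,0,0.9],[0,0,0,1.05],[0,0,0,1.17],[0,0,0,1.17]]}}

```text
clock: 11.7
tool_pos: [487.0, -13.1, 58.8]
tool_rot: [0.0, 0.693, 0.721, 0.0]
force: [-0.0, -0.1, 0.1]
width: 85.2
grasp_force: 0.0
```

Run:
```python
from h import *
o=get_obs();print(o['clock'],o['tool_pos'],o['force'],o['width'],2*np.arctan2(o['tool_rot'][2],o['tool_rot'][1]))
ms={}
for c in("scene","top"):
    d=outline_of("dryer",c); 
    if d: ms[c]=np.array(d[0]['mask'])
p,e=fit(DRY,np.array([722,-93,0.04]),ms); print(p.round(3),round(e,3))
im=cv2.cvtColor(read_camera("top"),cv2.COLOR_RGB2BGR)[110:270,180:380]
cv2.imwrite("pics/t3.png",cv2.resize(im,None,fx=3.5,fy=3.5,interpolation=cv2.INTER_CUBIC))
```

```text
11.7 [486.9701715  -13.11330624  58.81168793] [-0.02829121 -0.13620269  0.11963614] 85.23619151098231 1.6105508171057927
[ 7.19278e+02 -8.92990e+01  4.60000e-02] 0.045
```

View pics/t3.png

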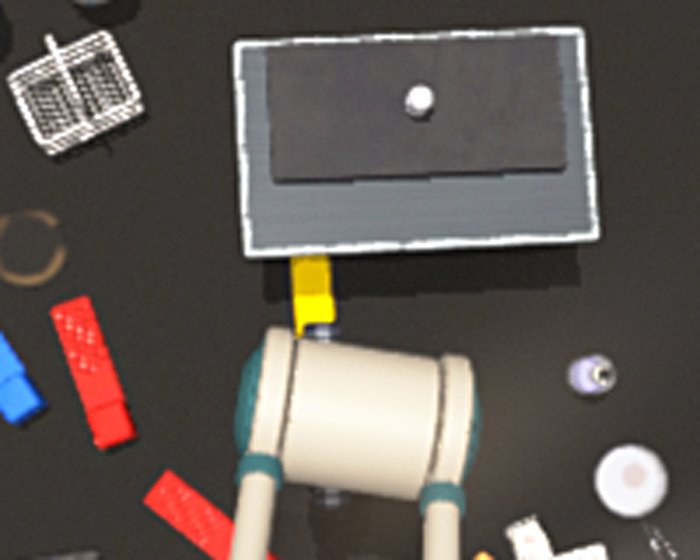

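Yellow's grip (crop ~(315,315)) lies in front of the deck, the raised finger is just behind it at (323,332), and the dryer has not moved. I lower the hand and push.

Call:
{"name": "move_arm", "arguments": {"steps": [[0,0,-3,0],[0,0,-5.5,0],[0,0,-5.5,0],[0.6,0,-5.5,0],[1.0,0,-5.5,0],[1.0,0,-5.5,0]]}}

```text
clock: 12.45
tool_pos: [499.3, -13.4, 5.1]
tool_rot: [0.002, 0.693, 0.721, 0.001]
force: [0.2, -0.3, -0.2]
width: 85.3
grasp_force: 0.0
```

Call:
{"name": "move_arm", "arguments": {"steps": [[0.25,0,0,0],[0.5,0,0,0],[0.5,0,0,0]]}}

```text
clock: 12.75
tool_pos: [502.5, -13.2, 4.1]
tool_rot: [0.0, 0.693, 0.721, 0.0]
force: [-0.0, -0.2, -0.0]
width: 85.7
grasp_force: 0.0
```

Call:
{"name": "move_arm", "arguments": {"steps": [[0.2,0,0,0],[0.4,0,0,0],[0.4,0,0,0]]}}

```text
clock: 13.05
tool_pos: [505.3, -13.1, 3.7]
tool_rot: [-0.001, 0.693, 0.721, -0.0]
force: [-2.0, 0.5, 2.0]
width: 85.9
grasp_force: 1.2
```

Call:
{"name": "move_arm", "arguments": {"steps": [[0.2,0,0,0],[0.4,0,0,0],[0.4,0,0,0]]}}

```text
clock: 13.35
tool_pos: [506.7, -12.8, 3.4]
tool_rot: [-0.003, 0.693, 0.721, -0.002]
force: [-7.6, -0.4, 5.5]
width: 85.1
grasp_force: 3.8
```

Call:
{"name": "move_arm", "arguments": {"steps": [[0.1,0,0,0],[0.2,0,0,0],[0.2,0,0,0]]}}

```text
clock: 13.65
tool_pos: [507.0, -12.7, 3.4]
tool_rot: [-0.004, 0.693, 0.721, -0.003]
force: [-10.3, -0.6, 7.7]
width: 85.3
grasp_force: 5.4
```

Run:
```python
from h import *
o=get_obs();print(o['clock'],o['tool_pos'],o['force'],o['ft_torque'],o['width'])
ms={c:np.array(outline_of("dryer",c)[0]['mask']) for c in("scene","top")}
p,e=fit(DRY,np.array([720,-89,0.045]),ms); print(p.round(3),round(e,3))
im=cv2.cvtColor(read_camera("top"),cv2.COLOR_RGB2BGR)[165:245,220:320]
a=cv2.resize(im,None,fx=5,fy=5,interpolation=cv2.INTER_CUBIC)
im=cv2.cvtColor(read_camera("scene"),cv2.COLOR_RGB2BGR)[150:250,195:270]
b=cv2.resize(im,(300,400),interpolation=cv2.INTER_CUBIC)
cv2.imwrite("pics/t4.png",np.hstack([a,b]))
```

```text
13.65 [506.96110535 -12.68902621   3.35515497] [-10.33285991  -0.55973376   7.68454751] [-0.04464215  1.07240093 -0.03706966] 85.34903961824067
[ 7.20446e+02 -8.76250e+01  4.40000e-02] 0.036
```

View pics/t4.png

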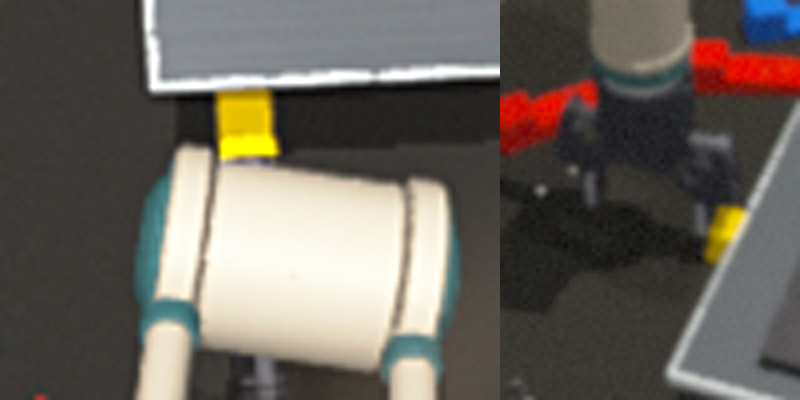

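Resistance rises to 10 N, but the open finger's slanted side also presses down on the grip (Fz 7.7 N), so the reading is impure. I close the fingers and push with them upright.

Call:
{"name": "move_arm", "arguments": {"steps": [[-0.5,0,0.6,0],[-0.5,0,0.6,0],[-0.5,0,0.6,0],[-0.5,0,0.6,0],[-0.5,0,0.6,0],[-0.5,0,0.6,0],[-0.5,0,0.6,0],[-0.5,0,0.6,0]], "gripper": -1}}

```text
clock: 14.65
tool_pos: [507.0, -13.1, 9.7]
tool_rot: [0.0, 0.693, 0.721, 0.0]
force: [0.4, -0.1, -0.4]
width: 0.1
grasp_force: 0.0
```

Call:
{"name": "move_arm", "arguments": {"steps": [[0.5,0,0,0],[1,0,0,0],[1.5,0,0,0],[2.0,0,0,0],[2.3,0,0,0],[2.5,0,0,0],[2.5,0,0,0]]}}

```text
clock: 15.35
tool_pos: [532.2, -13.1, 9.7]
tool_rot: [0.0, 0.693, 0.721, 0.0]
force: [0.3, -0.6, 0.4]
width: 0.2
grasp_force: 0.0
```

Call:
{"name": "move_arm", "arguments": {"steps": [[0.2,0,0,0],[0.4,0,0,0],[0.4,0,0,0]]}}

```text
clock: 15.65
tool_pos: [536.3, -13.1, 9.8]
tool_rot: [0.0, 0.693, 0.721, 0.0]
force: [0.5, -0.2, -0.0]
width: 0.1
grasp_force: 0.0
```

Call:
{"name": "move_arm", "arguments": {"steps": [[0.2,0,0,0],[0.4,0,0,0],[0.4,0,0,0]]}}

```text
clock: 15.95
tool_pos: [540.4, -13.2, 9.9]
tool_rot: [0.0, 0.693, 0.721, 0.0]
force: [-0.2, 0.3, -0.3]
width: 0.2
grasp_force: 0.0
```

Call:
{"name": "move_arm", "arguments": {"steps": [[0.2,0,0,0],[0.4,0,0,0],[0.4,0,0,0]]}}

```text
clock: 16.25
tool_pos: [544.4, -13.2, 9.8]
tool_rot: [0.0, 0.693, 0.721, 0.0]
force: [0.3, 0.9, -0.4]
width: 0.3
grasp_force: 0.0
```

Call:
{"name": "move_arm", "arguments": {"steps": [[0.1,0,0,0],[0.3,0,0,0],[0.3,0,0,0]]}}

```text
clock: 16.55
tool_pos: [547.3, -13.2, 9.8]
tool_rot: [0.0, 0.693, 0.721, 0.0]
force: [-0.0, 0.4, -0.6]
width: -0.2
grasp_force: 0.0
```

Call:
{"name": "move_arm", "arguments": {"steps": [[0.2,0,0,0],[0.4,0,0,0],[0.4,0,0,0]]}}

```text
clock: 16.85
tool_pos: [549.7, -13.1, 9.6]
tool_rot: [-0.001, 0.693, 0.721, -0.001]
force: [-3.0, -1.0, 1.9]
width: -0.3
grasp_force: 1.6
```

Call:
{"name": "move_arm", "arguments": {"steps": [[0.2,0,0,0],[0.4,0,0,0],[0.4,0,0,0]]}}

```text
clock: 17.15
tool_pos: [549.9, -12.9, 9.3]
tool_rot: [-0.004, 0.693, 0.721, -0.003]
force: [-10.7, -1.1, 7.6]
width: -0.3
grasp_force: 5.1
```

Call:
{"name": "move_arm", "arguments": {"steps": [[0.2,0,0,0],[0.4,0,0,0],[0.4,0,0,0]]}}

```text
clock: 17.45
tool_pos: [550.7, -12.7, 9.2]
tool_rot: [-0.006, 0.692, 0.721, -0.005]
force: [-15.3, -2.5, 12.0]
width: -0.1
grasp_force: 7.9
```

Firm resistance at tool x ≈ 550, a real bite with the nose ~28 mm past the foot's edge (thickness there ≈ 9.6 mm). I check the dryer hasn't shifted while relieving the downward drag.

Call:
{"name": "move_arm", "arguments": {"steps": [[0,0,0.15,0],[0,0,0.3,0],[0,0,0.3,0],[0,0,0.3,0]]}}

```text
clock: 17.85
tool_pos: [551.1, -12.4, 10.5]
tool_rot: [-0.006, 0.693, 0.721, -0.005]
force: [-10.4, -0.2, -1.8]
width: -0.2
grasp_force: 5.3
```

Run:
```python
from h import *
ms={c:np.array(outline_of("dryer",c)[0]['mask']) for c in("scene","top")}
p,e=fit(DRY,np.array([720,-89,0.045]),ms); print(p.round(3),round(e,3))
```

```text
[ 7.20277e+02 -8.90520e+01  3.70000e-02] 0.026
```

Call:
{"name": "move_arm", "arguments": {"steps": [[0.1,0,0.05,0],[0.2,0,0.1,0],[0.2,0,0.1,0],[0.2,0,0.1,0]]}}

```text
clock: 18.35
tool_pos: [553.5, -12.2, 11.4]
tool_rot: [-0.006, 0.693, 0.721, -0.005]
force: [-10.3, 0.2, -2.7]
width: -0.2
grasp_force: 4.9
```

Call:
{"name": "move_arm", "arguments": {"steps": [[0.1,0,0.05,0],[0.2,0,0.05,0],[0.2,0,0.05,0],[0.2,0,0.05,0]]}}

```text
clock: 18.75
tool_pos: [555.4, -12.2, 11.8]
tool_rot: [-0.006, 0.693, 0.721, -0.005]
force: [-10.4, -0.2, -2.4]
width: -0.0
grasp_force: 4.9
```

It now creeps on at a constant 10 N, so the foot's full load is on the wedge. I stop pushing and compare the dryer with the first picture.

Run:
```python
from h import *
g=lambda a:cv2.cvtColor(a,cv2.COLOR_BGR2GRAY).astype(np.float32)
for c,(y0,y1,x0,x1) in {"top":(110,185,240,358),"scene":(172,275,236,330)}.items():
    a=g(cv2.imread(f"pics/{c}0.png"));b=sum(g(read_camera(c)[...,::-1].copy()) for _ in range(3))/3
    w=np.eye(2,3,dtype=np.float32)
    m=np.zeros_like(a)[y0:y1,x0:x1].astype(np.uint8)
    cc,w=cv2.findTransformECC(a[y0:y1,x0:x1],b[y0:y1,x0:x1],w,cv2.MOTION_EUCLIDEAN,(3,200,1e-7),None,3)
    ctr=np.array([(x1-x0)/2,(y1-y0)/2,1]);print(c,cc,"shift at centre px",(w@ctr-ctr[:2]).round(3),"rot",w[1,0])
    # control: static background
    for (Y0,Y1,X0,X1) in ([(90,160,150,225)] if c=="top" else [(130,200,315,385)]):
        w=np.eye(2,3,dtype=np.float32);cc,w=cv2.findTransformECC(a[Y0:Y1,X0:X1],b[Y0:Y1,X0:X1],w,cv2.MOTION_TRANSLATION,(3,200,1e-7),None,3);print(" static",w[:,2])
```

```text
top 0.8014591804674633 shift at centre px [-0.384 -0.965] rot 0.022692135
 static [-0.0040729  -0.00486965]
scene 0.9742012428566285 shift at centre px [ 0.776 -0.097] rot 0.01856764
 static [0.21199608 0.08001296]
```

Call:
{"name": "move_arm", "arguments": {"steps": [[-1,0,0,0],[-2,0,0,0],[-5,0,0,0],[-9,0,3,0],[-13,0,8,0],[-17,0,12,0],[-20,0,15,0],[-20,0,15,0]]}}

```text
clock: 19.85
tool_pos: [361.7, -13.1, 167.6]
tool_rot: [0.003, 0.693, 0.721, 0.002]
force: [1.4, 0.2, 0.5]
width: 0.1
grasp_force: 0.0
```

```bash
cat > cmp.py <<'E'
from h import *
g=lambda a:cv2.cvtColor(a,cv2.COLOR_BGR2GRAY).astype(np.float32)
for c,rs in {"top":[(112,188,242,356),(130,150,285,315)],"scene":[(175,272,238,328)]}.items():
    a=g(cv2.imread(f"pics/{c}0.png"));ims=[read_camera(c)[...,::-1].copy() for _ in range(3)];b=sum(map(g,ims))/3
    cv2.imwrite(f"pics/{c}_now.png",ims[0])
    for y0,y1,x0,x1 in rs:
        w=np.eye(2,3,dtype=np.float32)
        cc,w=cv2.findTransformECC(a[y0:y1,x0:x1],b[y0:y1,x0:x1],w,cv2.MOTION_EUCLIDEAN,(3,300,1e-7),None,3)
        ctr=np.array([(x1-x0)/2,(y1-y0)/2,1]);print(c,round(cc,3),"shift px",(w@ctr-ctr[:2]).round(2),"rot",round(float(w[1,0]),4))
ms={c:np.array(outline_of("dryer",c)[0]['mask']) for c in("scene","top")}
for k in (["scene","top"],["top"],["scene"]):
    p,e=fit(DRY,np.array([720,-89,0.04]),{c:ms[c] for c in k}); print(k,p.round(3),round(e,3))
E
python3 cmp.py; python3 -c "
from h import *
ims=[cv2.imread('pics/%s_now.png'%c) for c in ('top','scene')]
a=cv2.resize(ims[0][110:210,200:370],None,fx=4,fy=4,interpolation=2)
b=cv2.resize(ims[1][165:275,220:340],(436,400),interpolation=2)[:,:120*3]
cv2.imwrite('pics/v5.png',cv2.resize(np.hstack([a[:,:440],b]),None,fx=1,fy=1))"
```

```text
top 0.962 shift px [-0.51 -0.72] rot 0.0235
top 0.986 shift px [-0.35 -0.79] rot 0.0425
scene 0.962 shift px [ 0.57 -0.15] rot 0.0204
['scene', 'top'] [ 7.22983e+02 -8.71930e+01  1.90000e-02] 0.035
['top'] [ 7.23486e+02 -8.68980e+01  2.00000e-02] 0.027
['scene'] [ 7.21625e+02 -8.80220e+01  2.40000e-02] 0.038
```

View pics/v5.png

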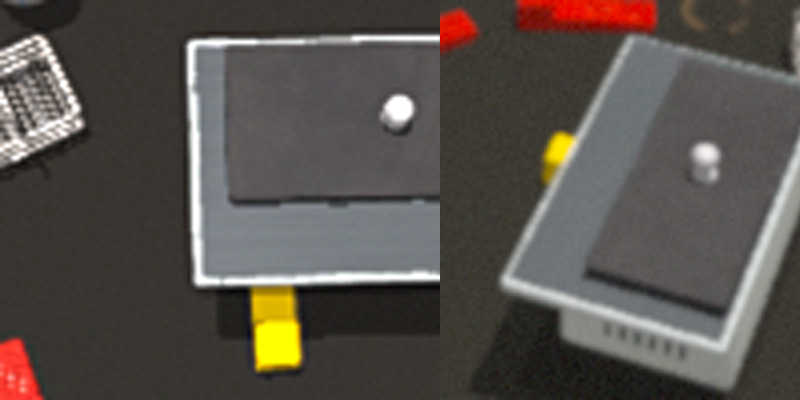

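The dryer only turned about 1.3° and shifted about 3 mm when it began to creep. Yellow's grip (left crop (275,345)) stands clear of the case. One last check of the wedge's seat and of the other two wedges.

Run:
```python
from h import *
dp=np.array([723,-88,.02])
ims={c:read_camera(c) for c in("top","scene")}
ms={c:colour(ims[c],'yellow',(575,-13),c).astype(np.float32) for c in ims}
occ={c:render(DRY,dp,c,np.zeros(2),(512,384))>.3 for c in ims}
def f(p): return sum(np.abs((render(wedge(7.5),p,c,np.zeros(2),(512,384))-ms[c])[~occ[c]]).sum()/ms[c].sum() for c in ims)
s=np.array([[622,-11,.04]])+np.array([[0,0,0],[8,0,0],[0,8,0],[0,0,.1]])
r=minimize(f,s[0],method='Nelder-Mead',options=dict(initial_simplex=s,xatol=.1,fatol=1e-4));p=r.x
c,sn=np.cos(dp[2]),np.sin(dp[2]);d=p[:2]-dp[:2];print(p.round(3),r.fun/2,"in dryer frame",(d@[c,sn]).round(1),(d@[-sn,c]).round(1))
for n,q in(('thin',(546,272)),('thick',(526,182))): print(n,look(n,q,(.4,))[0].round(2))
```

```text
[ 6.28131e+02 -7.51200e+00  4.60000e-02] 0.16602346301078796 in dryer frame -93.2 82.4
thin [543.41 273.11   0.6 ]
thick [5.2522e+02 1.8201e+02 3.7000e-01]
```

```bash
python3 -c "
from station import *
print(sign_off())"
```

```text
the job is handed in; nothing more can be done
None
```

I handed the job in with the yellow middle wedge flat under the front left foot; it bit at about 9.7 mm with its grip clear of the case. In the last push the dryer crept about 3 mm and turned about 1.3°, and I did not correct that. I inferred the foot's load and the dryer's level from the push force (steady at about 10 N) and did not measure them. The blue and red wedges lie where they started.

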